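Load brass picture wire onto the pay-off stand

ROBOT

A 6-joint arm with a two-finger parallel gripper is mounted at the origin on the work surface. World frame = base frame: x ahead of the robot, y to its left, z up, the work surface at z = 0. Lengths are in m, angles in rad, forces in N, time in s.
With the tool pointing down it reaches from about 0.375 to 0.925 m from the base axis. Payload 5.7 kg.
Tool frame: the origin (TCP) lies midway between the tips of the shut fingers; the grasp point (between the pads) lies 19 mm behind it; z points along the fingers, x is the direction in which the jaws open and shut, and the axes are right-handed (so a half turn about z gives the same grasp; the last joint's range is limited). The gripper opens to 88 mm and grips with 3 to 60 N. Pads are 20 mm wide; open, the fingers measure 115 mm over their backs; the gripper's body (75 mm by 178 mm) begins 61 mm behind the grasp point.
Start: joints at [1.035, 0.359, 1.51, -0, 1.272, -0.115], TCP at [0.245, 0.548, 0.223] pointing down, gripper open.
Joint ranges: [-2.97, 2.97], [-1.01, 2.36], [0.21, 2.38], [-0.96, 4.11], [0.2, 2.71], [-2.98, 2.98]. Speed limits (rad/s): [2.39, 2.39, 3.14, 3.14, 3.14, 3.14].

INTERFACE

Orientations are given as a unit quaternion [x, y, z, w].
In Python, from bench import move_ptp, servo_line, goto_joints, move_gripper, sleep, inverse_kinematics, capture, PlanningError, close_job, spot_in, silhouettes, current_clock, current_joint_pos, current_qvel, current_joint_torque, current_position, current_orientation, current_force, current_torque, current_finger_gap gives the robot as it stands. Calls block until the motion is done:
- move_ptp(position, orientation): joint-space move of the TCP to a pose.
- servo_line(position, orientation=None, rate=0.15, contact_N=None): straight line of the TCP; orientation=None keeps the orientation; rate is the mean speed in m/s. With contact_N (N) it stops when the force on the tool has changed by that much, and returns True; else False.
- goto_joints(angles): joint-space move.
- move_gripper(opening): finger opening in m; the grip force is fixed at half the most; returns when the fingers have stopped.
- sleep(seconds).
- inverse_kinematics(position, orientation): joint angles nearest the present ones, or None.
- capture(name): name is "side" or "top" or "wrist"; returns a dict with "image" (400x640x3 uint8, blue, green, red), "range_z" (400x640 float32, m along the optical axis (not along the pixel's ray), 0 where there is no reading), "intrinsics" (3x3 intrinsics, pixels), "R" (3x3) and "t" (3): a world point X has camera coordinates R X + t. Camera axes: x right, y down, z forward; pixel columns grow to the right and rows downward; lengths in m; the calibration is good to about 2 mm. A picture is of the moment at which its call begins.
A pose or a line that the arm cannot do raises PlanningError and nothing moves.
- close_job(): hands the job in, once; it reports no verdict.
Trained networks look in the newest picture that a camera, given by its name, has taken for a name from the list of things; names that differ only in an ending like _2 or _b are one class to them, and where a whole thing is asked for, a point or a joint stands for the part that bears it (a point fixed in the world has none). Each returns a list of dicts, best first, with "conf" (0 to 1); they miss things now and then, are a little off and sometimes report something else, mostly with a low value. They report only what shows in the picture. A call takes as long as a camera call.
- spot_in(camera, query): "xy" ([column, row] in pixels, amid what is visible of it).
- silhouettes(camera, query): "region" (400x640 bool, what is visible of it) and "xy" ([column, row] in pixels, amid what is visible of it).
Readings, each from a call of its own:
- current_clock(): time.
- current_joint_pos(): joint angles.
- current_qvel(): joint speeds.
- current_joint_torque(): joint torques, N m.
- current_position(): TCP position.
- current_orientation(): TCP orientation.
- current_force(): force on the tool from outside, world axes, zero at the start.
- current_torque(): the same for the moment, N m.
- current_finger_gap(): finger opening in m.
Only numpy, scipy, OpenCV 4.12 (cv2) and the standard library are available. Lean on these libraries where they do the work, as an engineer would, in place of code of your own. Each camera call takes 0.05 s, during which the arm holds its last target.

TASK

Take the brass wire spool (white flanges) off its slanting rack peg and mount it, same end up, on the upright spindle of the green pay-off stand: lower it gently, without dropping or forcing it, and turn it by feel until the turntable's drive pin enters one of the flange's holes and the spool sits fully home, flat on the turntable; then let go. Leave the other two spools on their pegs and do not disturb the other things on the bench.

Things in the scene. Friction and masses are not known exactly. Their poses are not given: they have to be found in the camera images.
- brass_spool: Full spool of brass wire, white flanges: 66 mm diameter, 100 mm tall, 22 mm bore right through, flanges 10 mm thick, winding 57 mm thick, about 0.45 kg. Origin: centre of its underside (the end on the rack board); z up its axis to the free end. Each flange has four 13 mm drive holes 22 mm from the axis, at its +x, +y, -x, -y. Starts on any one of the slanting pegs. Grip it across the free flange.
- steel_spool: Spool of steel wire with black flanges, same size, origin and axes as the brass spool; stays on its peg.
- black_spool: Spool of black coated wire with blue flanges, same size, origin and axes as the brass spool; stays on its peg.
- rack: Fixed wooden spool rack, 375 mm wide (y), 102 mm deep, 72 mm high. Origin: centre of its underside; its front, -x, faces the robot. The board slopes 28 degrees down to the front; three pegs, 18 mm thick, 65 mm long, stand square on it at y = -115, 0, 115 mm, so pegs and spools lean 28 degrees from vertical towards -x. Each seat's middle is 40 mm above the table, at x = 0.
- stand: Fixed green pay-off stand, z up. Origin: centre of its underside, on the spindle's axis. Round base 128 mm wide, 20 mm high; above it an 84 mm aluminium turntable, top 34 mm above the table, with an upright steel spindle 19 mm thick, tip 114 mm above the table (top 15 mm taper to 10 mm). A wire guide post, 95 mm high, stands 90 mm from the axis towards -y.
- stand_seat (a point): Spindle axis at the turntable's top face: the spool's origin when fully home. A red drive pin, 8 mm thick, 8 mm high, stands on the turntable 22 mm from the axis, at any angle (not given). With the pin not in a hole the spool rides 8 mm high. A brake holds the turntable against about 0.4 N m; beyond that it turns.
- hammer: Tack hammer lying on the table, bystander; origin under its middle.
- bottle: Amber bottle, 60 mm in diameter, 150 mm tall, bystander; origin under its base.
- brush_jar: White jar with brushes, 76 mm in diameter, 200 mm tall with the brushes, bystander; origin under its base.
- cutters: Red-handled wire cutters, 180 mm long, lying on the table, bystander; origin under the middle.
- hanger_tray: Grey tray of picture hangers, 140 x 100 x 35 mm, bystander; origin under its middle.
- small_frame: Small gilded frame lying flat, 140 x 190 x 32 mm, bystander; origin under its middle.

How it is judged:
By the outcome, as a careful person would: the job done as asked, in the order asked, and still so for the second after the job is handed in, with the robot touching nothing.
It also fails if it takes over 48 s, if anything falls off the work surface, if the arm or the gripper's body presses on something with over 40 N, if the wrist force passes 120 N, or if a joint passes its speed limit or range.

## Working session

There is one attempt and no reset: what is moved stays moved. The work goes in short steps, each a Python script; the robot and the scene stay as the last script left them, time stands still between calls to the robot, and variables do not carry over. Pictures are saved under pics/ and viewed, and the job is handed in when it is done.

```bash
ls; mkdir -p pics
python3 - <<'E'
from bench import *
import cv2,numpy as np,pickle
for n in ("side","top","wrist"):
    c=capture(n); cv2.imwrite(f"pics/{n}0.png",c["image"]); pickle.dump(c,open(f"pics/{n}0.pkl","wb"))
    print(n,c["intrinsics"].tolist(),c["R"].round(4).tolist(),c["t"].round(4).tolist())
    for q in ("brass_spool","stand","rack"):
        print(q,[(d["xy"],round(d["conf"],2)) for d in silhouettes(n,q)])
print(current_clock(),current_orientation(),current_force(),current_finger_gap())
E
```

```text
pics
side [[492.6495402774305, 0.0, 320.5772848149595], [0.0, 492.6495402774305, 200.54935793122098], [0.0, 0.0, 1.0]] [[0.9407, -0.3391, 0.0023], [-0.1844, -0.5173, -0.8357], [0.2846, 0.7858, -0.5492]] [-0.4862, 0.126, 1.7257]
brass_spool [([336.5, 170.9], 0.65)]
stand [([343.4, 238.9], 0.8), ([340.5, 183.5], 0.58)]
rack [([343.1, 183.4], 0.66)]
top [[438.86261856288394, 0.0, 322.49072748887784], [0.0, 438.86261856288394, 204.10719184802923], [0.0, 0.0, 1.0]] [[-0.0048, -1.0, 0.0021], [-0.9988, 0.0047, -0.0477], [0.0477, -0.0023, -0.9989]] [-0.0095, 0.5307, 1.6495]
brass_spool [([283.8, 180.4], 0.82)]
stand [([374.8, 211.4], 0.84)]
rack [([252.0, 178.5], 0.66), ([373.4, 212.1], 0.36)]
wrist [[288.62268162413886, 0.0, 313.149510665218], [0.0, 288.62268162413886, 202.6094779611383], [0.0, 0.0, 1.0]] [[0.4079, 0.913, -0.0005], [0.8858, -0.3956, 0.2426], [0.2213, -0.0994, -0.9701]] [-0.6003, -0.0308, 0.3886]
brass_spool []
stand []
rack []
0.6 [ 8.39198646e-01  5.43824998e-01 -5.71904835e-05  1.87474386e-05] [-0.7391189  -0.06127159 -0.25741057] 0.08793043506490453
```

View pics/side0.png

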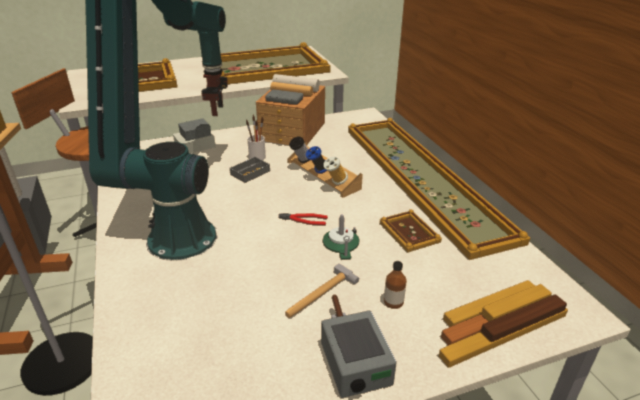

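View pics/top0.png

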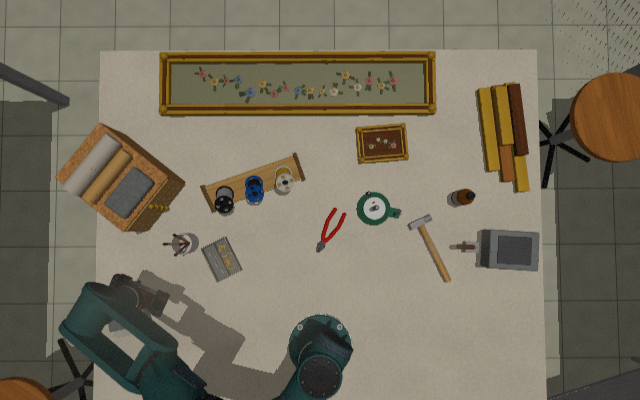

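View pics/wrist0.png

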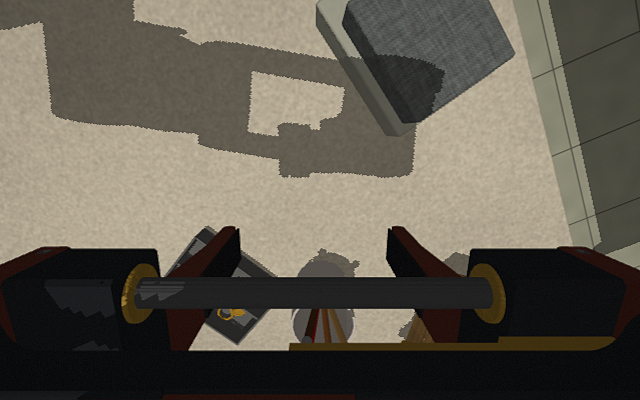

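The top view shows brass at about (284,181), on the right-most peg, with blue at (254,189) and black at (225,199). The stand is at about (374,209), with its guide post to the right at (394,212). The jar and tray are well left of the brass spool. Next I localise these with depth.

```bash
cat > h.py <<'E'
import numpy as np,cv2,pickle
from scipy.spatial.transform import Rotation as Rn
def cloud(c):
    z=c["range_z"]; K=c["intrinsics"]; v,u=np.mgrid[:400,:640]
    p=np.stack([(u-K[0,2])/K[0,0]*z,(v-K[1,2])/K[1,1]*z,z],-1)
    w=(p-c["t"])@c["R"]; w[z<=0]=np.nan; return w
def proj(c,X):
    q=np.atleast_2d(X)@c["R"].T+c["t"]; K=c["intrinsics"]; return np.c_[q[:,0]/q[:,2]*K[0,0]+K[0,2],q[:,1]/q[:,2]*K[1,1]+K[1,2]]
E
python3 - <<'E'
from bench import *
from h import *
for n in ("top","side"):
    c=pickle.load(open(f"pics/{n}0.pkl","rb"));W=cloud(c)
    capture(n)
    for q in ("brass_spool","steel_spool","black_spool","stand","rack"):
        r=silhouettes(n,q)
        if not r: print(n,q,"none");continue
        m=r[0]["region"];P=W[m];P=P[~np.isnan(P[:,0])]
        print(n,q,round(r[0]["conf"],2),[round(x,1) for x in r[0]["xy"]],len(P),"med",np.median(P,0).round(3),"hi",np.percentile(P,97,0).round(3),"lo",np.percentile(P,3,0).round(3))
    if n=="top":
        x=W
        np.set_printoptions(linewidth=250)
        print((W[168:196:2,270:300:2,2]*1000).round())
        print((W[196:228:2,356:404:2,2]*1000).round())
    im=c["image"]; 
    a=im[150:230,200:410] if n=="top" else im[125:270,280:420]
    s=3.8
    cv2.imwrite(f"pics/{n}zoom.png",cv2.resize(a,None,fx=s,fy=s,interpolation=cv2.INTER_CUBIC))
E
```

```text
top brass_spool 0.67 [284.7, 178.6] 409 med [0.617 0.125 0.118] hi [0.666 0.162 0.14 ] lo [0.577 0.095 0.048]
top steel_spool 0.67 [223.6, 201.9] 454 med [0.541 0.341 0.116] hi [0.591 0.381 0.141] lo [0.499 0.312 0.037]
top black_spool 0.65 [252.5, 187.6] 404 med [0.579 0.235 0.117] hi [0.629 0.271 0.142] lo [0.538 0.206 0.032]
top stand 0.95 [372.7, 210.1] 953 med [ 0.507 -0.205  0.022] hi [ 0.568 -0.15   0.081] lo [ 0.458 -0.29   0.007]
top rack 0.83 [249.8, 179.8] 1725 med [0.62  0.253 0.049] hi [0.697 0.422 0.069] lo [0.528 0.073 0.007]
[[ 61.  50.  64.  50.  66.  66.  71.  66.  59.  53.  49.  45.  47.  42.  37.]
 [ 49.  52.  42.  63.  74.  80.  90.  81.  85.  71.  57.  44.  41.  38.  47.]
 [ 44.  39.  51.  68.  84. 104. 113. 115. 107.  92.  56.  32.  40.  30.  36.]
 [ 46.  44.  52.  72. 100. 118. 140. 142. 142. 129.  92.  33.  26.  29.  26.]
 [ 36.  38.  36.  87. 133. 138. 134. 132. 133. 134. 142.  24.  32.  27.  32.]
 [ 41.  35.  34.  99. 138. 135. 127. 130. 130. 133. 132. 129.  20.  24.  20.]
 [ 27.  33.  28. 135. 135. 131. 127. 135. 133. 130. 120. 117.  24.  21.   2.]
 [ 38. 
[... 2362 characters left out ...]
.   6.  -2.  -0.  -1.]
 [  2.  -3.  -3.  -1.  -2.   5.  -6.   5.  10.  -6.  -2.   3.  -2.   1.  -2.   1.  -2.   3.   2.  -1.  -7.  -2.   5.   1.]]
side brass_spool 0.69 [336.6, 172.6] 420 med [0.618 0.107 0.093] hi [0.665 0.152 0.132] lo [0.581 0.088 0.031]
side steel_spool 0.71 [298.2, 147.1] 356 med [0.541 0.325 0.099] hi [0.582 0.522 0.134] lo [0.504 0.301 0.023]
side black_spool 0.64 [315.4, 152.3] 352 med [0.579 0.218 0.1  ] hi [0.615 0.304 0.134] lo [0.542 0.195 0.028]
side stand 0.68 [343.8, 240.7] 928 med [ 0.502 -0.232  0.019] hi [ 0.57  -0.172  0.093] lo [ 0.459 -0.304 -0.001]
side rack 0.84 [332.1, 175.2] 876 med [0.624 0.133 0.022] hi [0.716 0.398 0.06 ] lo [ 0.517  0.055 -0.003]
```

```bash
ls pics
```

```text
side0.pkl
side0.png
sidezoom.png
top0.pkl
top0.png
topzoom.png
wrist0.pkl
wrist0.png
```

View pics/topzoom.png

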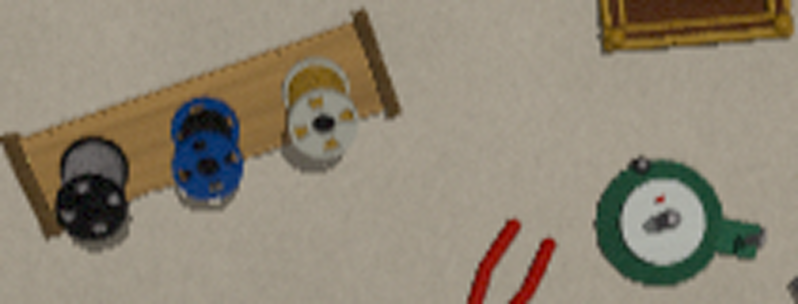

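View pics/sidezoom.png

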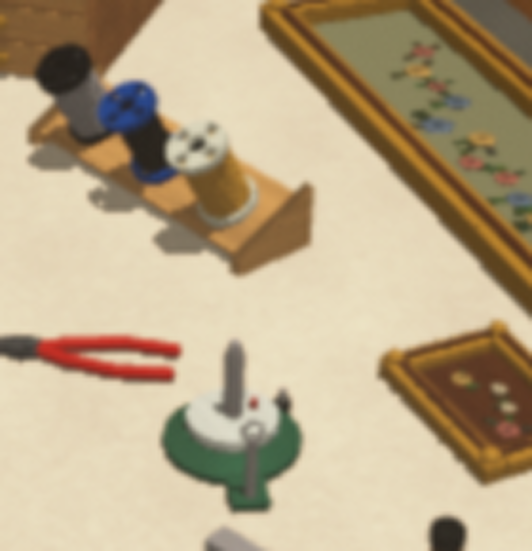

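The zooms show the brass flange (white) with brass-coloured holes at (323,123) in the top zoom, and the red pin just up-image (+x) of the spindle at (659,198). The stand's post lies to the right (-y). Next I compute coarse positions and the wrist camera's mounting.

```bash
cat >> h.py <<'E'
def ray(c,uv,z):
    K=c["intrinsics"]; d=c["R"].T@np.array([(uv[0]-K[0,2])/K[0,0],(uv[1]-K[1,2])/K[1,1],1]); C=-c["R"].T@c["t"]
    return C+d*(z-C[2])/d[2]
def tri(cs,uvs):
    A=[];b=[]
    for c,uv in zip(cs,uvs):
        K=c["intrinsics"]; d=c["R"].T@np.array([(uv[0]-K[0,2])/K[0,0],(uv[1]-K[1,2])/K[1,1],1]); d/=np.linalg.norm(d); C=-c["R"].T@c["t"]
        M=np.eye(3)-np.outer(d,d); A.append(M); b.append(M@C)
    x=np.linalg.lstsq(np.vstack(A),np.hstack(b),rcond=None)[0]; return x
E
python3 - <<'E'
from bench import *
from h import *
t,s,w=[pickle.load(open(f"pics/{n}0.pkl","rb")) for n in("top","side","wrist")]
zt=lambda a,b:(a/3.8+200,b/3.8+150); zs=lambda a,b:(a/3.8+280,b/3.8+125)
print("turntable",ray(t,zt(663,222),.034))
print("pin",ray(t,zt(659,198),.042), tri([t,s],[zt(659,198),zs(254,403)]))
print("brass hole",tri([t,s],[zt(323,123),zs(199,145)]),ray(t,zt(323,123),.128))
print("tip(side)",ray(s,zs(235,343),.114))
print("blue hole",tri([t,s],[zt(207,166),zs(127,103)]));print("black",ray(t,zt(91,204),.128))
p=current_position();Q=Rn.from_quat(current_orientation()).as_matrix()
C=-w["R"].T@w["t"]; print("cam in tool",Q.T@(C-p)); print((w["R"]@Q).round(3).tolist())
E
```

```text
turntable [ 0.51256928 -0.20624812  0.034     ]
pin [ 0.53581343 -0.20160939  0.042     ] [ 0.53798146 -0.20343107  0.03176748]
brass hole [0.60615421 0.12027191 0.11750867] [0.60264215 0.12025459 0.128     ]
tip(side) [ 0.51306638 -0.2180685   0.114     ]
blue hole [0.56572346 0.2285247  0.1198053 ]
black [0.52827898 0.33536032 0.128     ]
cam in tool [ 0.00049933 -0.06470112 -0.16157147]
[[1.0, -0.001, 0.0], [0.001, 0.97, -0.243], [-0.0, 0.243, 0.97]]
```

```bash
cat >> h.py <<'E'
def down(th): # tool down with jaw x at angle th (rad)
    c,s=np.cos(th),np.sin(th); return Rn.from_matrix(np.array([[c,s,0],[s,-c,0],[0,0,-1]]).T.T).as_quat()
def downq(th):
    c,s=np.cos(th),np.sin(th); return Rn.from_matrix(np.column_stack([[c,s,0],[s,-c,0],[0,0,-1]])).as_quat()
E
python3 - <<'E'
from bench import *
from h import *
p=current_position()
servo_line([p[0],p[1],0.33],rate=0.25)
move_ptp([0.513,-0.212,0.26],downq(np.radians(-22)))
c=capture("wrist"); pickle.dump(c,open("pics/w1.pkl","wb")); cv2.imwrite("pics/w1.png",c["image"])
print(current_clock(),current_position(),current_joint_pos().round(3), current_force())
for n,X in dict(tip=[.513,-.21,.114],pin=[.536,-.203,.042]).items(): print(n,proj(c,X))
E
```

```text
4.675 [ 0.51334334 -0.21134761  0.26010669] [-0.515  0.262  1.558  0.     1.322 -0.132] [-0.90779823  0.70956995 -0.16362418]
tip [[311.28836836 192.17898409]]
pin [[325.80086249 169.66611232]]
```

View pics/w1.png

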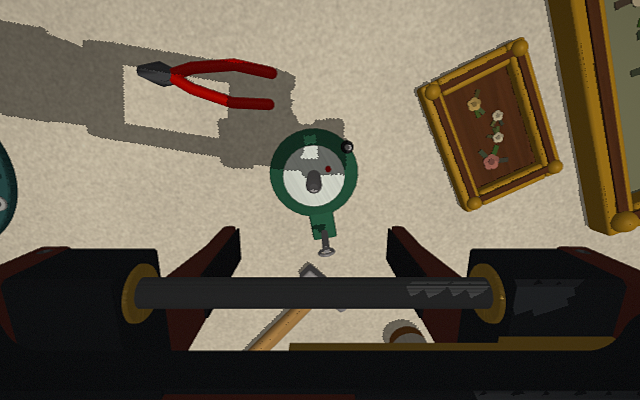

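The turntable is centred near (314,176), the red pin is at (328,169), the spindle tip at about (314,187) and the post at (327,251). I fit these precisely.

Run:
```python
from bench import *
from h import *
c=pickle.load(open("pics/w1.pkl","rb"));im=c["image"]
hsv=cv2.cvtColor(im,cv2.COLOR_BGR2HSV)
box=np.zeros((400,640),bool);box[120:225,262:365]=1
red=((hsv[...,0]<8)|(hsv[...,0]>172))&(hsv[...,1]>120)&box
red[:150]=0
v,u=np.nonzero(red);print("red",len(u),u.mean(),v.mean())
green=(hsv[...,0]>55)&(hsv[...,0]<95)&(hsv[...,1]>90)&box
# inner hole of green = turntable
k=green.astype(np.uint8)
cs,h=cv2.findContours(cv2.morphologyEx(k,cv2.MORPH_CLOSE,np.ones((3,3))),cv2.RETR_CCOMP,cv2.CHAIN_APPROX_NONE)
for cc,hh in zip(cs,h[0]):
    if len(cc)>60: print(hh,len(cc),cv2.fitEllipse(cc),cv2.contourArea(cc))
cv2.imwrite("pics/w1z.png",cv2.resize(im[115:265,255:375],None,fx=4,fy=4,interpolation=cv2.INTER_CUBIC))
m=cv2.resize(k*255,None,fx=1,fy=1)
P=ray(c,(u.mean(),v.mean()),.042);print("pin",P)
for X in ([.5130,-.2080],[.5126,-.2062]): print(X,proj(c,[X+[.034],X+[.114],X+[.02]]).round(1).tolist())
```

```text
red 29 328.13793103448273 168.0
[-1 -1  1 -1] 276 ((313.3349609375, 174.45526123046875), (83.52613067626953, 93.58149719238281), 163.089599609375) 5996.0
[-1 -1 -1  0] 179 ((313.3211975097656, 175.39334106445312), (63.05638122558594, 63.30390548706055), 61.27095031738281) 3132.5
pin [ 0.53965382 -0.2020992   0.042     ]
[0.513, -0.208] [[311.1, 178.6], [310.6, 190.5], [311.2, 177.0]]
[0.5126, -0.2062] [[310.3, 177.5], [309.6, 189.1], [310.4, 175.9]]
```

View pics/w1z.png

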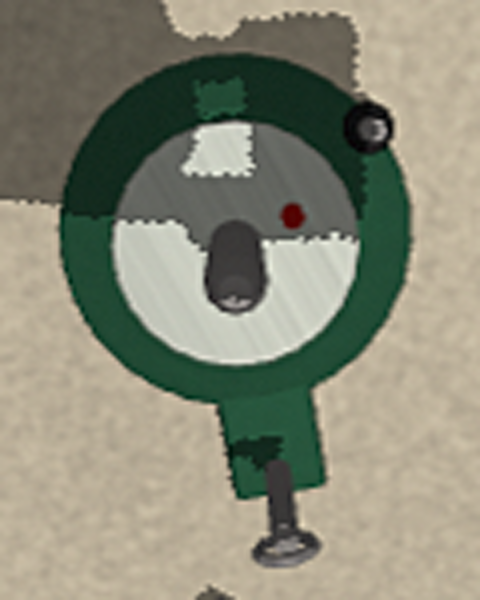

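Run:
```python
from h import *
c=pickle.load(open("pics/w1.pkl","rb"));t=pickle.load(open("pics/top0.pkl","rb"))
A=ray(c,(313.5,175.5),.034);B=ray(c,(314.0,188.8),.113);P=ray(c,(328.1,168.2),.042)
print(A,B,P)
for o in(A,B):
    d=(P-o)[:2];print(np.hypot(*d),np.degrees(np.arctan2(d[1],d[0])))
print("tri turntable", tri([c,t],[(313.5,175.5),(663/3.8+200,222/3.8+150)]))
po=ray(c,(325.5,251),.093);print("post",po)
```

```text
[ 0.51761885 -0.20527418  0.034     ] [ 0.51706495 -0.20780881  0.113     ] [ 0.53951222 -0.20232639  0.042     ]
0.022090929748206988 7.66836940409412
0.0231070759726703 13.724963648557052
tri turntable [ 0.51460647 -0.2128547  -0.01999941]
post [ 0.49980511 -0.28885309  0.093     ]
```

Run:
```python
from bench import *
from h import *
q=current_joint_pos(); q=np.array(q); q[5]=2.85; goto_joints(q)
c=capture("wrist"); pickle.dump(c,open("pics/w2.pkl","wb")); im=c["image"]
print(current_clock(),current_position())
uv=proj(c,[.517,-.206,.034])[0].astype(int);print(uv)
x0,y0=max(uv[0]-60,0),max(uv[1]-75,0);print(x0,y0)
cv2.imwrite("pics/w2z.png",cv2.resize(im[y0:y0+150,x0:x0+120],None,fx=4,fy=4,interpolation=cv2.INTER_CUBIC))
hsv=cv2.cvtColor(im,cv2.COLOR_BGR2HSV)
box=np.zeros((400,640),bool);box[uv[1]-55:uv[1]+50,uv[0]-50:uv[0]+52]=1
red=((hsv[...,0]<8)|(hsv[...,0]>172))&(hsv[...,1]>120)&box
n,_,st,ce=cv2.connectedComponentsWithStats(red.astype(np.uint8));print(st[1:,4],ce[1:])
k=((hsv[...,0]>55)&(hsv[...,0]<95)&(hsv[...,1]>90)&box).astype(np.uint8)
cs,h=cv2.findContours(cv2.morphologyEx(k,cv2.MORPH_CLOSE,np.ones((3,3))),cv2.RETR_CCOMP,cv2.CHAIN_APPROX_NONE)
for cc,hh in zip(cs,h[0]):
    if len(cc)>60:
        e=cv2.fitEllipse(cc);print(hh,e,ray(c,e[0],.034))
```

```text
7.25 [ 0.51334536 -0.21134615  0.2600802 ]
[312 184]
252 109
[27  1] [[297.07407407 190.59259259]
 [282.         203.        ]]
[-1 -1  1 -1] ((312.5537414550781, 177.38002014160156), (83.55821990966797, 91.25651550292969), 172.74551391601562) [ 0.51451934 -0.21555703  0.034     ]
[-1 -1 -1  0] ((312.28961181640625, 183.2198028564453), (62.09754180908203, 62.918373107910156), 91.87300109863281) [ 0.51664462 -0.20781212  0.034     ]
```

View pics/w2z.png

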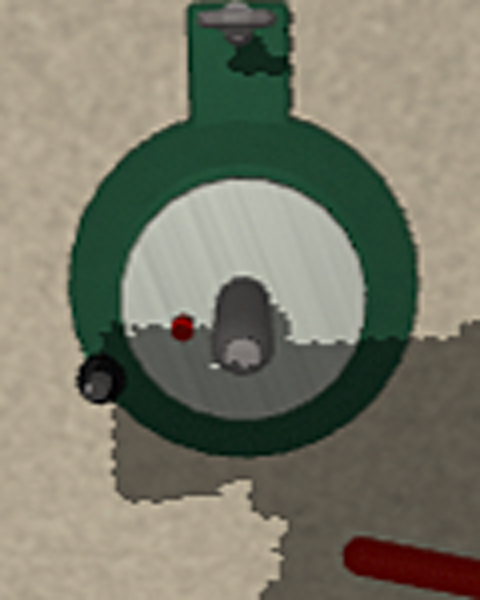

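Run:
```python
from h import *
c1=pickle.load(open("pics/w1.pkl","rb"));c=pickle.load(open("pics/w2.pkl","rb"))
A=ray(c,(312.4,183.3),.034);B=ray(c,(311.9,196.3),.113);P=ray(c,(297.1,190.6),.042);print(A,B,P)
for o in(A,B):
    d=(P-o)[:2];print(np.hypot(*d),np.degrees(np.arctan2(d[1],d[0])))
print("tip",tri([c,c1],[(311.9,196.3),(314.0,188.8)]),"tt",tri([c,c1],[(312.4,183.3),(313.5,175.5)]),"pin",tri([c,c1],[(297.1,190.6),(328.1,168.2)]))
```

```text
[ 0.51652248 -0.20767096  0.034     ] [ 0.51689018 -0.20751077  0.113     ] [ 0.53841178 -0.20391297  0.042     ]
0.02220955155085048 9.741677493382534
0.02182025223017191 9.490484435272087
tip [ 0.51698204 -0.20766933  0.11354694] tt [ 0.51701995 -0.20634307  0.02611815] pin [ 0.53923839 -0.20297928  0.0366016 ]
```

```bash
cat >> h.py <<'E'
AX=np.array([.5170,-.2073])
PIN=np.radians(9.5)
def tilt(psi,lean=np.radians(28)):
    a=np.array([-np.sin(lean)*np.cos(psi),-np.sin(lean)*np.sin(psi),np.cos(lean)])
    x=np.array([np.cos(lean)*np.cos(psi),np.cos(lean)*np.sin(psi),np.sin(lean)])
    z=-a; y=np.cross(z,x)
    return a,x,y,Rn.from_matrix(np.column_stack([x,y,z])).as_quat()
E
python3 - <<'E'
from bench import *
from h import *
a,x,y,q=tilt(np.radians(19.4))
T=np.array([.604,.1205,.128])
p=T+.11*a
print(p,inverse_kinematics(p,q),inverse_kinematics(T-.024*a,q),inverse_kinematics(T+.07*a,q))
move_ptp(p,q)
c=capture("wrist"); pickle.dump(c,open("pics/w3.pkl","wb")); cv2.imwrite("pics/w3.png",c["image"])
print(current_clock(),current_position(),current_joint_pos().round(3),proj(c,T))
r=silhouettes("wrist","brass_spool");print([(d["xy"],d["conf"],d["region"].sum()) for d in r])
E
```

```text
[0.55529022 0.10334658 0.22512424] [-0.06503399  0.10166724  1.9884958   0.32225959  0.62142975 -0.62568476] [-0.00925859  0.37909741  1.99841351  0.50102948  0.33966852 -0.78648494] [-0.04662763  0.18251193  2.00026946  0.35714977  0.5289182  -0.65546261]
10.2167 [0.55545697 0.10321162 0.22518617] [-0.065  0.102  1.988  0.322  0.621 -0.625] [[312.03607435 200.1064557 ]]
[([313.0, 200.5], 0.95, np.int64(3821))]
```

View pics/w3.png

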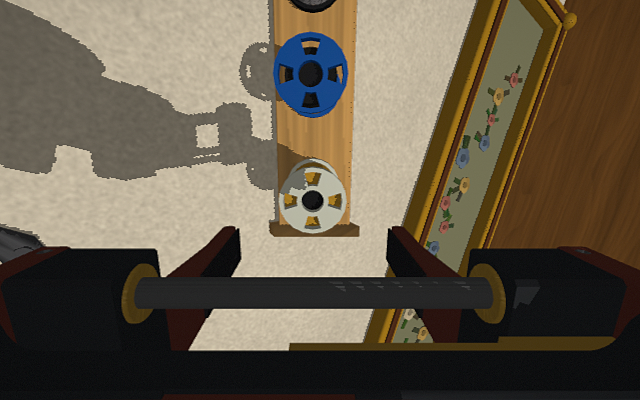

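The brass flange is centred at (313,200), matching the predicted (312,200). The rack's edges run vertical in the image, so the tool yaw agrees with the rack. The holes are nearly axis-aligned, and I measure them more closely.

Run:
```python
from bench import *
from h import *
c=pickle.load(open("pics/w3.pkl","rb"));im=c["image"]
cv2.imwrite("pics/w3z.png",cv2.resize(im[150:245,265:365],None,fx=6,fy=6,interpolation=cv2.INTER_CUBIC))
hsv=cv2.cvtColor(im,cv2.COLOR_BGR2HSV)
a,x,y,q=tilt(np.radians(19.4));T=np.array([.604,.1205,.128])
box=np.zeros((400,640),bool);box[164:236,276:350]=1
m=((hsv[...,1]>110)&(hsv[...,0]>12)&(hsv[...,0]<35)&box)
d=((hsv[...,2]<60)&box)
for nm,mm in(("brass",m),("dark",d)):
    n,_,st,ce=cv2.connectedComponentsWithStats(mm.astype(np.uint8))
    for s,e in zip(st[1:],ce[1:]):
        if s[4]>15: print(nm,s,e)
th=np.linspace(0,2*np.pi,72,endpoint=False)
circ=T+.033*(np.outer(np.cos(th),x)+np.outer(np.sin(th),y))
print(cv2.fitEllipse(proj(c,circ).astype(np.float32)), "centre",proj(c,T))
W=cloud(c); reg=W[170:230,282:345].reshape(-1,3); reg=reg[~np.isnan(reg[:,0])]
h=(reg-T)@a; s=reg[abs(h)<.012]; print(len(s),np.median((s-T)@a))
# plane fit
import numpy.linalg as L
for _ in range(3):
    C=s.mean(0);n=L.svd(s-C)[2][2]; n*=np.sign(n[2]); s=reg[abs((reg-C)@n)<.006]
print("normal",n,"a",a,len(s),(C-T)@a)
```

```text
brass [278 164  18  33 254] [283.11811024 173.6496063 ]
brass [296 164  34   7  88] [313.03409091 165.95454545]
brass [ 276  164   74   72 1121] [324.32827832 211.07850134]
brass [305 172  16  12 146] [312.23287671 177.28767123]
brass [284 193  13  14 126] [289.45238095 199.73015873]
brass [328 194  13  13 125] [334.88  199.856]
brass [306 216  14  10 110] [312.12727273 221.06363636]
dark [302 191  21  19 316] [312.19620253 199.94620253]
((312.03472900390625, 199.1529083251953), (66.45893096923828, 68.32884979248047), 90.94051361083984) centre [[312.03607435 200.1064557 ]]
3235 -0.0016014081579597396
normal [-0.44384303 -0.15965493  0.88176735] a [-0.44281622 -0.15594021  0.88294759] 2339 -0.001422277195934265
```

View pics/w3z.png

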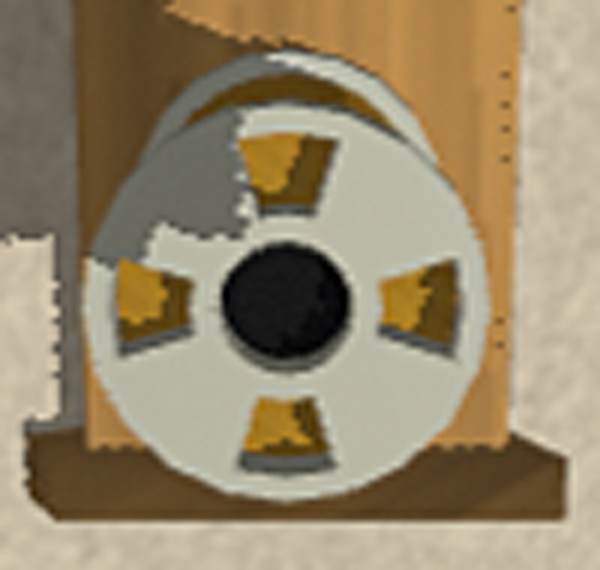

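The bore is within 0.1 mm of prediction, the flange normal is within 0.3° and the holes line up with the jaw axis. Next I grasp and withdraw along the peg.

Run:
```python
from bench import *
from h import *
a,x,y,q=tilt(np.radians(19.4));T=np.array([.604,.1205,.1275])
print(servo_line(T-.0245*a,q,rate=.12,contact_N=8),current_position()-(T-.0245*a),current_force().round(2))
g=move_gripper(0.06)
print("gap",current_finger_gap(),current_force().round(2),current_torque().round(3),current_clock())
for d in (.0,.04,.09):
    servo_line(T+d*a,q,rate=.1); print(d,current_force().round(2),current_finger_gap(),current_clock())
for n in("wrist","side"):
    c=capture(n);cv2.imwrite(f"pics/{n}4.png",c["image"]);pickle.dump(c,open(f"pics/{n}4.pkl","wb"))
im=c["image"][100:260,260:420];cv2.imwrite("pics/side4z.png",cv2.resize(im,None,fx=3.5,fy=3.5))
```

```text
False [ 1.43500553e-04 -4.40159164e-05  6.00364161e-04] [-0.44  0.69  0.8 ]
gap 0.06549831021761601 [-2.29 -1.83  4.75] [-0.181  0.235  0.027] 12.025
0.0 [ 1.19  0.63 -4.21] 0.0653566576477985 12.4167
0.04 [ 0.7  -0.18 -5.08] 0.06519679636742512 12.9667
0.09 [ 0.22  0.8  -4.7 ] 0.06511637582772574 13.6167
```

View pics/wrist4.png

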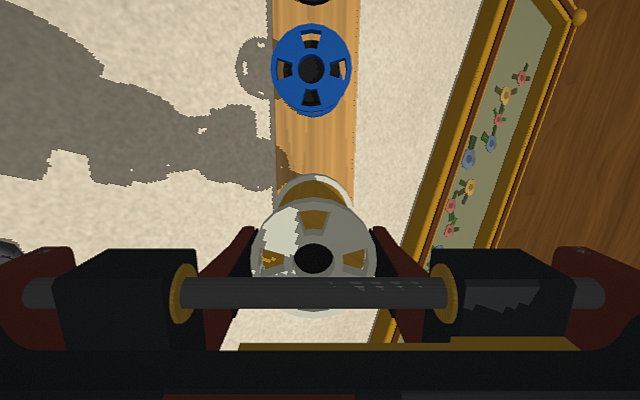

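View pics/side4z.png

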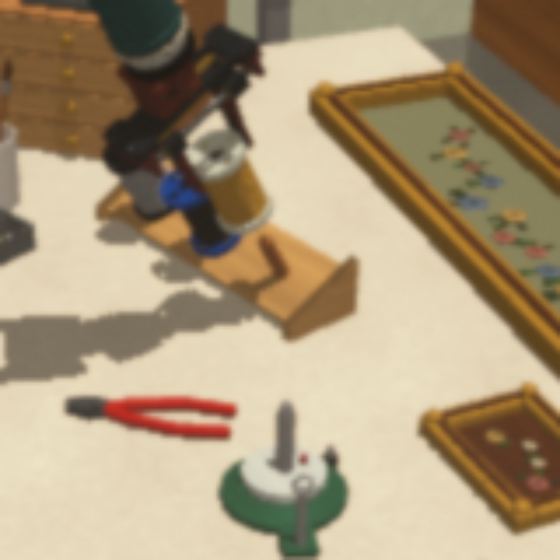

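The spool is held with a 65 mm gap, about 4.7 N on the wrist and no swing, and it is clear of the peg. Now I carry it over the stand.

Run:
```python
from bench import *
from h import *
q=downq(PIN)
p=current_position()
print(inverse_kinematics([*AX,.24],q))
servo_line(p+np.array([-.03,-.06,.03]),rate=.2)
servo_line([*AX,.235],q,rate=.2)
print(current_clock(),current_position(),current_force().round(2),current_torque().round(3),current_finger_gap())
for n in("wrist","side","top"):
    c=capture(n);cv2.imwrite(f"pics/{n}5.png",c["image"]);pickle.dump(c,open(f"pics/{n}5.pkl","wb"))
    if n=="side": cv2.imwrite("pics/side5z.png",cv2.resize(c["image"][120:280,260:420],None,fx=3.5,fy=3.5))
```

```text
[-5.05353185e-01  2.81477971e-01  1.58115262e+00 -4.44089210e-16
  1.27896206e+00 -6.71159464e-01]
15.6583 [ 0.51667605 -0.20617863  0.23481751] [-0.16 -0.06 -5.11] [-0.012  0.087  0.021] 0.06527839228422767
```

View pics/wrist5.png

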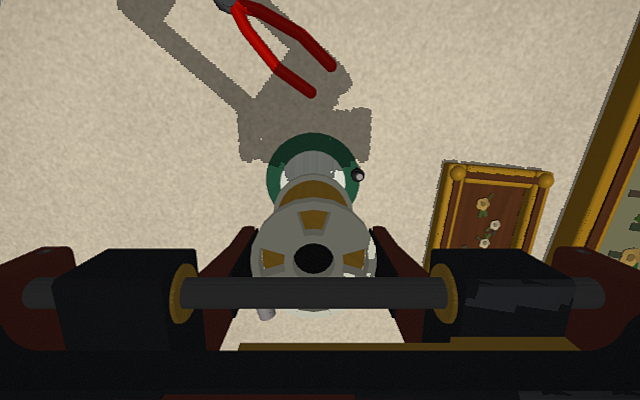

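View pics/side5z.png

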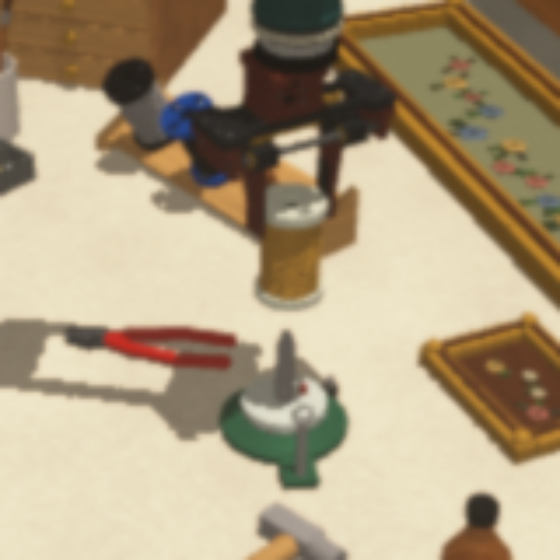

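The spool hangs upright above the spindle with its holes in the jaw directions. Now I lower it gently with force feedback.

Run:
```python
from bench import *
from h import *
q=downq(PIN)
servo_line([*AX,.20],q,rate=.1)
f0=current_force();t0=current_torque();print(current_position().round(4),f0.round(2),t0.round(3),current_clock())
for z in (.185,.172,.16,.145,.13,.122):
    hit=servo_line([*AX,z],q,rate=.05,contact_N=5)
    print(z,hit,current_position().round(4),(current_force()-f0).round(2),(current_torque()-t0).round(3),current_clock())
    if hit: break
```

```text
[ 0.5169 -0.2072  0.1999] [ 0.96 -0.26 -4.88] [-0.145  0.025  0.004] 16.3083
0.185 False [ 0.5167 -0.2072  0.1846] [-0.65  0.79 -0.34] [ 0.116  0.094 -0.008] 16.7583
0.172 False [ 0.5167 -0.2071  0.1715] [-1.19  0.73 -0.57] [0.154 0.062 0.027] 17.1667
0.16 False [ 0.5168 -0.2072  0.1595] [-1.74  0.66 -0.18] [0.117 0.028 0.016] 17.5583
0.145 False [ 0.5169 -0.2072  0.1446] [-0.68  0.7  -0.11] [ 0.145  0.101 -0.005] 18.0083
0.13 False [ 0.5169 -0.2073  0.1296] [-0.92 -0.46  0.06] [ 0.115  0.087 -0.014] 18.4583
0.122 False [ 0.5169 -0.2072  0.1216] [-0.94  0.14 -0.19] [ 0.173  0.019 -0.009] 18.7667
```

It is on the spindle with no side load. Next comes the pin zone: contact near 0.1175 would mean riding on the pin, near 0.1095 means home.

Run:
```python
from bench import *
from h import *
q=downq(PIN)
f0=current_force()
hit=servo_line([*AX,.106],q,rate=.02,contact_N=4)
print(hit,current_position().round(4),(current_force()-f0).round(2),current_torque().round(3),current_clock())
c=capture("wrist");cv2.imwrite("pics/w6.png",c["image"])
c=capture("side");cv2.imwrite("pics/side6z.png",cv2.resize(c["image"][120:280,260:420],None,fx=3.5,fy=3.5,interpolation=cv2.INTER_CUBIC))
```

```text
True [ 0.5168 -0.2068  0.1097] [-0.42  1.23  8.94] [ 0.221 -0.104  0.017] 19.375
```

View pics/side6z.png

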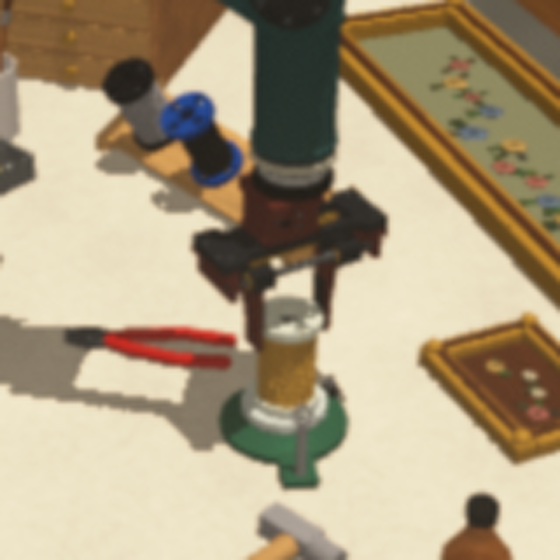

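Contact came at TCP z = 0.1097, against 0.1095 predicted for home, so the pin is in a hole. A spool riding on the pin would have stopped near 0.1175. I release, back off and check.

Run:
```python
from bench import *
from h import *
move_gripper(0.088); print(current_finger_gap(),current_force().round(2),current_clock())
p=current_position()
servo_line([p[0],p[1],.235],rate=.12)
print(current_clock(),current_force().round(2))
c=capture("wrist");cv2.imwrite("pics/w7.png",c["image"]);pickle.dump(c,open("pics/w7.pkl","wb"))
W=cloud(c)
uv=proj(c,[*AX,.134])[0];print(uv)
u,v=uv.astype(int); reg=W[v-45:v+45,u-45:u+45].reshape(-1,3);reg=reg[~np.isnan(reg[:,0])]
s=reg[(reg[:,2]>.115)&(reg[:,2]<.155)]
for _ in range(3):
    C=s.mean(0);n=np.linalg.svd(s-C,full_matrices=False)[2][2];n*=np.sign(n[2]);s=reg[abs((reg-C)@n)<.005]
print("flange",C,n,len(s))
c=capture("side");cv2.imwrite("pics/side7z.png",cv2.resize(c["image"][120:280,260:420],None,fx=3.5,fy=3.5,interpolation=cv2.INTER_CUBIC))
```

```text
0.08821932093261069 [-0.08 -0.35  0.28] 20.0333
21.2333 [ 0.35 -1.1   0.08]
[314.47976655 204.86603413]
flange [ 0.5180516  -0.20662656  0.13339003] [-0.00129993 -0.00173871  0.99999764] 2680
```

View pics/w7.png

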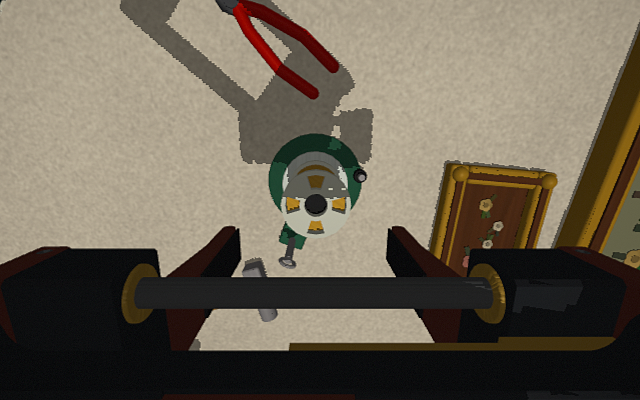

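View pics/side7z.png

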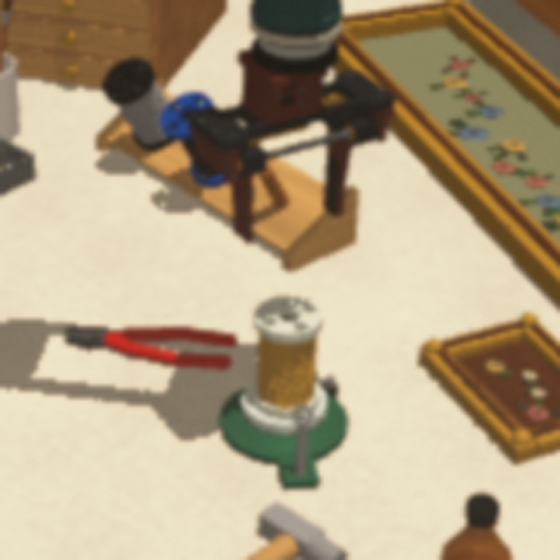

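The spool's top face is at 133.4 mm against 134 mm for home, and it is level to 0.15°. It is flat on the turntable, the gripper is clear and the other spools are in place, so I hand in.

```bash
python3 -c "
from bench import *
close_job(); print(current_clock())"
```

```text
the job is handed in; nothing more can be done
the job is handed in; nothing more can be done
```

The brass spool is on the stand's spindle, same end up, fully home and released. I handed the job in at about 21 s of the 48 s allowed.

- **How it went:** I gripped the spool across its free flange, drew it off along the leaning peg and lowered it with force feedback. I had lined its holes up with the pin's measured angle (about 9.5°), so the pin entered at once and no turning search was needed.
- **Seating:** contact came at tool height 109.7 mm (109.5 expected for home, about 117.5 if riding on the pin). The contact force peaked at about 9 N.
- **After release:** the wrist camera's depth put the top flange at 133.4 mm (134 expected) and level to about 0.15°.
- **Surroundings:** the other two spools were still on their pegs in the last side view. The bystanders showing in my last pictures looked undisturbed, but I did not compare every one against the first picture.
- **Disagreements:** single views of the stand differed by 2–3 mm, within the stated calibration, so I averaged two opposite wrist views. I did not twist the spool to confirm the pin; the heights are the evidence that it is in a hole.

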